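Feed a 96-well plate under the dispenser's nozzle bridge and start it

ROBOT

A 6-joint arm with a two-finger parallel gripper is mounted at the origin on the work surface. World frame = base frame: x ahead of the robot, y to its left, z up, the work surface at z = 0. Lengths are in m, angles in rad, forces in N, time in s.
With the tool pointing down it reaches from about 0.375 to 0.9 m from the base axis. Payload 3.1 kg.
Tool frame: the origin (TCP) lies between the finger pads; the fingertips stand 14 mm ahead of it and the grasp point (between the pads) lies 5 mm behind it (robot.finger_overhang is the distance from the TCP to the fingertips, in m); z points along the fingers, y is the line along which they close (so a half turn about z gives the same grasp; the last joint's range is limited). The gripper opens to 87 mm and grips with 3 to 60 N. Pads are 19 mm wide; open, the fingers measure 117 mm over their backs; the gripper's body (75 mm by 190 mm) begins 51 mm behind the grasp point.
Start: joints at [-1.524, 0.527, 1.433, -0, 1.181, -0.178], TCP at [0.139, -0.609, 0.237] pointing down, gripper open.
Joint ranges: [-3.08, 3.08], [-0.75, 2.2], [0.22, 2.44], [-1.43, 4.57], [0, 2.65], [-2.85, 2.85]. Speed limits (rad/s): [2.79, 2.79, 3.14, 3.14, 3.14, 3.14].

INTERFACE

Orientations are given as a unit quaternion [x, y, z, w].
In Python, from rig import monitor, cams, workorder, robot gives the robot as it stands.
- The arm moves only by the tool send_rows, never from a script. Its argument "moves" is one flat list of numbers, 7 for each row, row after row: the opening, from 0 (shut) to 1 (fully open), then the shift along the world's x, y, z in cm, then the turn, a rotation vector about the world's x, y, z in rad. A call has 1 to 5 rows; each row is the pose to reach, as a shift and turn from the pose commanded when the call began; what a row does not reach only later rows make up. A row lasts 1/12 s, in which the tool goes at most 41.7 mm and 7.16 degrees, less where a joint would pass 70% of its speed; a pose out of reach is approached as far as the arm can. A call with a gripper value outside its range is refused whole. The fingers move at their own pace and stop on an object; "grip_force" is the grip in N (left out, the last holds). Time passes only in rows, so rows that repeat a pose let the fingers close. It gives the time, the measured TCP pose, the force, the opening and the grip force at its end, in the units of the state.
- monitor.get_obs(): the state, without advancing time (a new reading comes with each control period).
- cams.camera(name): name is "scene" or "top"; returns a dict with "pixels" (384x512x3 uint8, blue, green, red), "range_z" (384x512 float32, m along the optical axis (not along the pixel's ray), 0 where there is no reading), "fovy" (degrees; the focal length in pixels is half the picture's height over the tangent of half this angle, whatever the lens; pixels are square), "cx", "cy" (the principal point, pixels), "dist_coeffs" ([k1, k2, p1, p2, k3] as OpenCV has them; the pictures are not rectified), "rvec" (rotation vector, rad) and "tvec" (3), from world to camera coordinates, as OpenCV has them. Camera axes: x right, y down, z forward; pixel columns grow to the right and rows downward; lengths in m; the calibration is good to about 2 mm. A picture is of the moment at which its call begins.
- workorder.hand_in(): hands the job in; it is judged then, once.
The state is a dict: "time": time; "q": joint angles; "joint_velocities": joint speeds; "joint_torque": joint torques, N m; "position": TCP position; "tool_rot": TCP orientation; "ft_force": force on the tool from outside, world axes, zero at the start; "moment": the same for the moment, N m; "grip_width": finger opening in m; "grip_force": force on a finger pad.
Only numpy, scipy, OpenCV 4.12 (cv2) and the standard library are available. Lean on these libraries where they do the work, as an engineer would, in place of code of your own. Each camera call takes 0.05 s, during which the arm holds its last target. There are 200 camera calls.

TASK

The 96-well plate lies askew on the loading end of the plate dispenser's deck: push it with the fingertips, by its outer edges only, in between the guide rails and under the low nozzle bridge until it rests gently and fully home against the end stop, then press the start key on the control pod all the way down and let it go. Keep the plate flat on the deck the whole way: do not grip, lift or tip it or press on its top. Keep clear of the bridge, do not press the start key before the plate is home, and leave everything else on the bench and on the dispenser where it stands.

Things in the scene. Friction and masses are not known exactly. Their poses are not given: they have to be found in the camera images.
- dispenser: Plate dispenser, fixed: white base with a flat dark-grey deck, 240 mm (x) by 460 mm (y). Origin on the bench; deck surface 50 mm above it, from x -120 to 120 and y -200 to 260 mm; y 40 to 260 is the bare loading end, no rim. The plate travels towards -y. White control pod: x -100 to 100, y -197 to -105, 40 mm above the deck. Bottle tray on the +x side: x 120 to 200, y -170 to -10, 22 mm high.
- mouth (a point): Point on the deck midway between the ends of the guide rails' flared mouth (dispenser x 0, y 31, z 50 mm), axes as the dispenser's. Two metal rails 6 mm high: from dispenser y 6 to -94 their inner faces are at x -44.8 and +44.8 (channel 89.6 mm wide); from y 6 to 31 they flare out to a mouth about 106 mm wide.
- bridge: White bridge over the deck with a steel manifold and 8 fine nozzles, fixed to the dispenser. Origin on the deck midway between its legs (dispenser x 0, y -20). 34 mm deep along y (dispenser y -37 to -3), 170 mm wide, legs at x 62 to 82 mm either side, 64 mm high above the deck. Nozzle tips 18.5 mm above the deck: a flat plate passes with 4 mm of headroom. Not to be touched.
- home (a point): Point on the deck where the plate's origin lies when it is fully home (dispenser x 0, y -27, z 50 mm), its leading edge against the end stop: two steel pads 12 mm high with near faces at dispenser y -90.9. The home plate sticks out 40 mm from the near (+y) face of the bridge; its trailing edge is at dispenser y 37, just clear of the rails' mouth.
- plate: White 96-well plate, loose, 85.5 mm (x) by 127.8 mm (y) by 14.4 mm high, about 90 g, lying askew on the deck's loading end, long side roughly along the dispenser's y. Origin at the centre of its underside, z up. The lower 7 mm is a skirt with the full outline; above it the body is 2 mm smaller all round. Slides with plain friction, about 1 N.
- start (a joint): Start key on top of the control pod: 0 when up, 0.006 m when all the way down (counts as pressed beyond 0.0045). Spring return, about 1.5 N to start moving and 5 N when fully down.
- start_top (a point): Centre of the top face of the start key: a round white key, 26 mm across, in a round grey collar 42 mm across, the only key on the pod (dispenser x 55, y -151). Pressed straight down. At rest it stands 10 mm above its collar and 22 mm above the pod's top (112 mm above the bench).
- reagent: Amber open bottle, 56 mm across, 100 mm high, in the dispenser's tray. Origin at its base. Leave alone.
- buffer: Small clear bottle with white cap, 48 mm across, 85 mm high, in the dispenser's tray. Origin at its base. Leave alone.
- cap: Black screw cap, 27 mm across, 14 mm high, lying on the deck beside the mouth of the rails. Origin at its base. Leave alone.
- lid: Clear plate lid lying open side up on the bench to the left, 88 by 130 by 9 mm. Origin at its base. Leave alone.
- tipbox: Grey pipette tip box with a clear cover, 85 by 122 by 68 mm, on the bench to the left. Origin at its base. Leave alone.
- rack: White tube rack, 80 by 200 mm, with five capped tubes, 116 mm high, on the bench to the right. Origin at its base. Leave alone.
- timer: Flat white bench timer, 60 by 75 by 18 mm, on the bench to the right. Origin at its base. Leave alone.
Things that resemble listed ones, but are neither listed nor needed, are in the scene too. What is shaped like the plate but turquoise is not meant.

How it is judged:
By the outcome, as a careful person would: the job done as asked, in the order asked, and still so for the second after the job is handed in, with the robot touching nothing.
It also fails if it takes over 64 s, if anything falls off the work surface, if the arm or the gripper's body presses on something with over 40 N, if the wrist force passes 120 N, or if a joint passes its speed limit or range.

## Working session

There is one attempt and no reset: what is moved stays moved. The work goes in short steps, Python scripts to look and compute and a tool call to move; the robot and the scene stay as the last step left them, time stands still between calls to the robot, and variables do not carry over. Pictures are saved under pics/ and viewed, at most 14 in all, crops included, and the job is handed in when it is done.

Besides the shell and the picture viewer there is one more tool, called after "Emit:" by a JSON object that holds its "op" and its "data", one argument or row to a line. send_rows: Moves the arm, as the interface text tells. Its arguments: {"type":"object","properties":{"moves":{"type":"array","items":{"type":"number"}},"grip_force":{"type":"number"}},"required":["moves"]}

```bash
mkdir -p pics
cat > h.py <<'E'
import numpy as np, cv2
from rig import monitor, cams, workorder, robot
def grab(n):
    c=cams.camera(n); h,w=c["pixels"].shape[:2]
    f=h/2/np.tan(np.radians(c["fovy"])/2)
    c["K"]=np.array([[f,0,c["cx"]],[0,f,c["cy"]],[0,0,1.]]); c["R"]=cv2.Rodrigues(np.array(c["rvec"],float))[0]
    c["t"]=np.array(c["tvec"],float).ravel(); c["D"]=np.array(c["dist_coeffs"],float); return c
def cloud(c):
    h,w=c["range_z"].shape; u,v=np.meshgrid(np.arange(w),np.arange(h))
    p=cv2.undistortPoints(np.stack([u,v],-1).reshape(-1,1,2).astype(np.float64),c["K"],c["D"]).reshape(h,w,2)
    z=c["range_z"]; P=np.dstack([p[...,0]*z,p[...,1]*z,z]); return (P-c["t"])@c["R"]
def onplane(c,uv,z):
    p=cv2.undistortPoints(np.array(uv,float).reshape(-1,1,2),c["K"],c["D"]).reshape(-1,2)
    d=np.c_[p,np.ones(len(p))]@c["R"]; o=-c["R"].T@c["t"]; return o+d*((z-o[2])/d[:,2])[:,None]
def proj(c,P): return cv2.projectPoints(np.array(P,float).reshape(-1,3),np.array(c["rvec"],float),c["t"],c["K"],c["D"])[0].reshape(-1,2)
E
python3 - <<'E'
from h import *
for n in("top","scene"):
    c=grab(n); cv2.imwrite(f"pics/{n}0.png",cv2.resize(c["pixels"],(800,600),interpolation=cv2.INTER_CUBIC))
    np.save(f"{n}0.npy",cloud(c)); cv2.imwrite(f"{n}raw.png",c["pixels"]); print(n,-c["R"].T@c["t"],c["fovy"])
o=monitor.get_obs(); print(o["time"],o["tool_rot"],o["grip_width"])
E
```

```text
top [0.27324036 0.04713793 1.19727554] 53.5773079692471
scene [1.45038954 0.88027303 1.27076324] 42.51923764563625
0.1 [ 9.93691890e-01  1.12140524e-01  5.76351964e-05 -9.62730020e-04] 0.08715560363257072
```

View pics/top0.png

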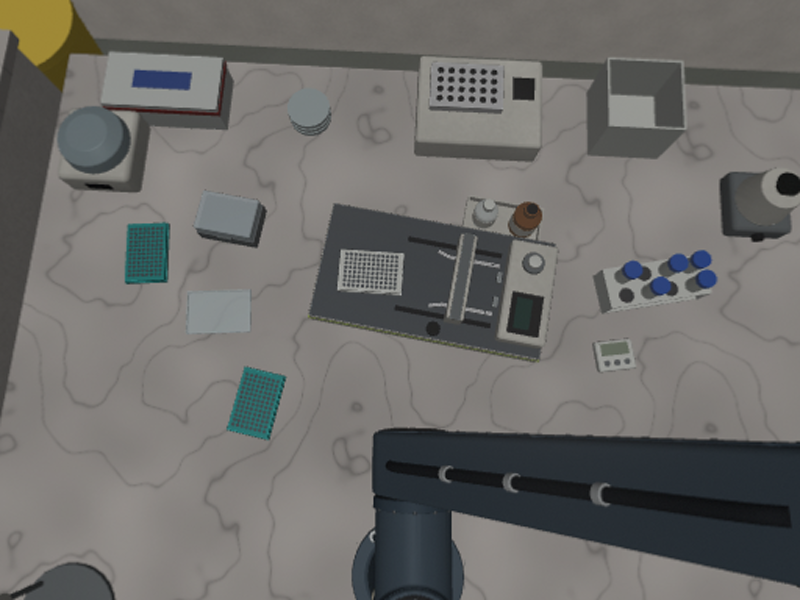

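View pics/scene0.png

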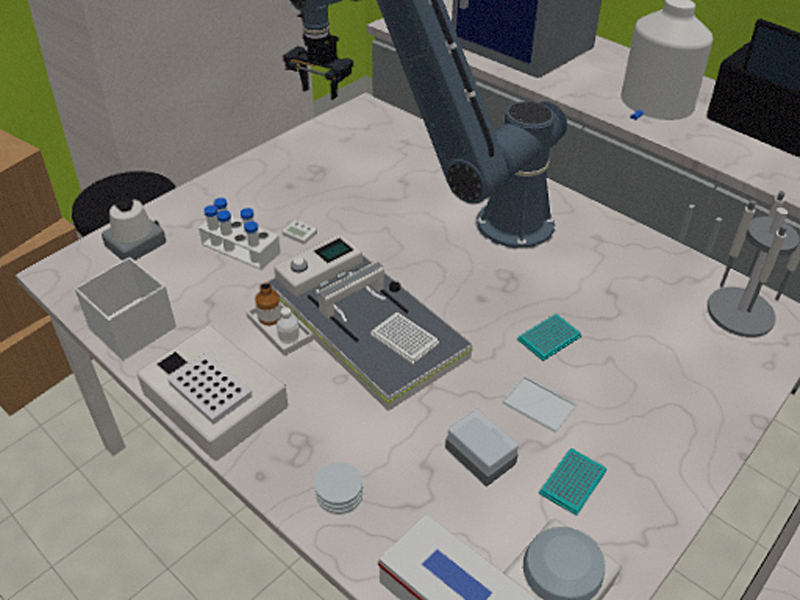

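Run:
```python
from h import *
P=np.load("top0.npy"); im=cv2.imread("topraw.png").astype(int)
g=im.mean(2)
roi=np.zeros(g.shape,bool); roi[125:235,190:365]=1
z=P[...,2]
print("deck z",np.median(z[185:195,205:212]))
deck=roi&(z>.03)&(z<.06)&(g<95)
n,l,s,_=cv2.connectedComponentsWithStats(deck.astype(np.uint8)); k=1+s[1:,4].argmax(); print(s[k])
def fitz(m,zz):
    cs,_=cv2.findContours(m.astype(np.uint8),cv2.RETR_EXTERNAL,cv2.CHAIN_APPROX_NONE)
    return cs
c=grab("top")
m=l==k
v,u=np.nonzero(m); Q=onplane(c,np.c_[u,v],.05)[:,:2]
r=cv2.minAreaRect((Q*1000).astype(np.float32)); print("deck rect",r, cv2.boxPoints(r))
pm=roi&(g>115); pm[:, :210]=0; pm[:,268:]=0; pm[:150]=0; pm[205:]=0
pm=cv2.morphologyEx(pm.astype(np.uint8),cv2.MORPH_CLOSE,np.ones((3,3)))
v,u=np.nonzero(pm); print(len(u),"plate z",np.percentile(z[v,u],[5,25,50,75,95]))
Q=onplane(c,np.c_[u,v],.062)[:,:2]
r=cv2.minAreaRect((Q*1000).astype(np.float32)); print("plate",r,Q.mean(0))
# whites for key and pod
a=cv2.imread("topraw.png")[118:240,190:365]; cv2.imwrite("pics/crop1.png",cv2.resize(a,None,fx=4.5,fy=4.5,interpolation=cv2.INTER_CUBIC))
```

```text
deck z 0.04908260806335009
[ 198  130  157  101 6990]
deck rect ((555.6963500976562, -20.909652709960938), (455.99005126953125, 241.67462158203125), 82.3467788696289) [[ 405.57172 -230.781  ]
 [ 645.09357 -262.96652]
 [ 705.821    188.9617 ]
 [ 466.29913  221.14722]]
1071 plate z [0.05889208 0.06218087 0.06364301 0.06516296 0.06726424]
plate ((533.0647583007812, 103.83601379394531), (126.09420776367188, 143.64100646972656), 88.33443450927734) [0.56230089 0.10280177]
```

View pics/crop1.png

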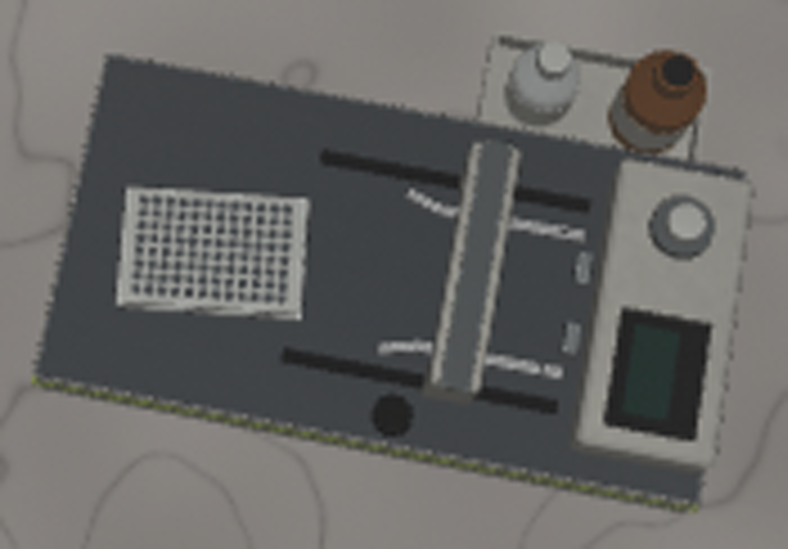

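```bash
cat > fit.py <<'E'
from h import *
from scipy.optimize import least_squares, minimize
def T(p,L):  # p: x,y,yaw ; L local pts (m)
    L=np.array(L,float); c,s=np.cos(p[2]),np.sin(p[2]); return np.c_[p[0]+c*L[:,0]-s*L[:,1],p[1]+s*L[:,0]+c*L[:,1],L[:,2]]
def box(a,b,z0,z1): return [[x,y,z] for x in(-a,a) for y in(-b,b) for z in(z0,z1)]
PL=np.array(box(.04275,.0639,.05,.057)+box(.04075,.0619,.057,.0644))
def fitplate(c,p0,clip=None):
    g=c["pixels"].mean(2); p0=np.array(p0,float); S=8
    h0=proj(c,T(p0,PL)); a=np.floor(h0.min(0)-8).astype(int); b=np.ceil(h0.max(0)+8).astype(int)
    G=cv2.GaussianBlur(cv2.resize(g[a[1]:b[1],a[0]:b[0]].astype(np.float32),None,fx=S,fy=S,interpolation=cv2.INTER_CUBIC),(0,0),4)
    def cost(p):
        h=cv2.convexHull((((proj(c,T(p,PL))-a+.5)*S-.5)*16).round().astype(np.int32)).reshape(-1,2)
        def shr(h,k):
            m=h.mean(0); d=h-m; return (m+d*(1+k*S*16/np.linalg.norm(d,axis=1))[:,None]).astype(np.int32)
        mi=np.zeros(G.shape,np.uint8); mo=mi.copy(); mc=mi.copy(); 
        cv2.fillConvexPoly(mc,h,1,shift=4); cv2.fillConvexPoly(mi,shr(h,-1.6),1,shift=4); cv2.fillConvexPoly(mo,shr(h,1.6),1,shift=4)
        return -(G[(mc-mi*mc)>0].mean()-G[(mo-mc*mo)>0].mean())
    best=None
    for dy in(-.1,0,.1):
        r=minimize(cost,p0+[0,0,dy],method="Nelder-Mead",options=dict(initial_simplex=p0+[0,0,dy]+np.array([[0,0,0],[.006,0,0],[0,.006,0],[0,0,.06]]),xatol=1e-5,fatol=1e-3))
        if best is None or r.fun<best.fun: best=r
    return best.x,best.fun
E
python3 - <<'E'
from fit import *
c=grab("top")
px=np.array([[107,57],[37,378],[697,508],[473,143],[517,147],[432,388],[475,392],[687,222],[110,57]],float)[:8]
uv=(px+.5)/4.5-.5+[190,118]
L=np.array([[120,260,50],[-120,260,50],[-120,-200,50],[85,-3,114],[85,-37,114],[-85,-3,114],[-85,-37,114],[55,-151,112]])/1000
f=lambda p:(proj(c,T(p,L))-uv).ravel()
r=least_squares(f,[.556,-.04,-.14],loss="soft_l1"); p=r.x; print("disp",p,r.fun.reshape(-1,2).round(1).tolist())
np.save("disp.npy",p)
q,s=fitplate(c,[.56,.105,-.05]); print("plate",q,s)
R=np.array([[np.cos(p[2]),-np.sin(p[2])],[np.sin(p[2]),np.cos(p[2])]])
print("plate in disp mm",((q[:2]-p[:2])@R*1000).round(1),np.degrees(q[2]-p[2]))
im=c["pixels"].copy(); S=4.5
im=cv2.resize(im[118:240,190:365],None,fx=S,fy=S,interpolation=cv2.INTER_CUBIC)
def dr(P,col,cl=True):
    u=((proj(c,P)-[190,118]+.5)*S-.5); cv2.polylines(im,[u.round().astype(int)],cl,col,1)
rc=lambda x0,x1,y0,y1,z:np.array([[x0,y0,z],[x1,y0,z],[x1,y1,z],[x0,y1,z]])/1000
dr(T(p,rc(-120,120,-200,260,50)),(0,0,255)); dr(T(p,rc(-85,85,-37,-3,114)),(0,0,255)); dr(T(p,rc(-44.8,44.8,-90.9,6,56)),(0,255,255))
dr(T(p,rc(42,68,-164,-138,112)),(255,0,0)); dr(T(p,rc(-100,100,-197,-105,90)),(0,255,0))
dr(T(q,rc(-42.75,42.75,-63.9,63.9,50)),(0,0,255));dr(T(q,rc(-40.75,40.75,-61.9,61.9,64.4)),(255,0,255))
cv2.imwrite("pics/fit1.png",im)
E
```

```text
disp [ 0.55241746 -0.05180772 -0.13401833] [[-0.7, -0.9], [-1.6, 0.4], [0.9, 0.2], [-0.2, -1.1], [1.3, 0.1], [-0.9, -0.3], [1.2, 1.0], [0.0, 0.2]]
plate [ 0.56360512  0.1033568  -0.01401481] -43.256805419921875
plate in disp mm [ -9.6 155.3] 6.875695183686553
```

View pics/fit1.png

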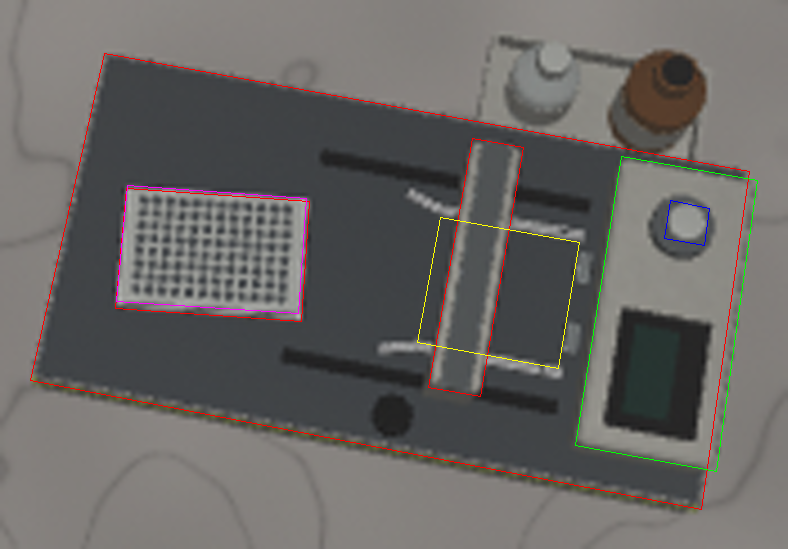

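Emit:
{"op": "send_rows", "data": {
  "moves": [1,3.1,2.8,0,0,0,-0.07,1,6.2,5.6,0,0,0,-0.14,1,9.3,8.4,0,0,0,-0.21,1,12.4,11.2,0,0,0,-0.28,1,15.5,14,0,0,0,-0.359]
}}

```text
time: 0.62
position: [0.2949, -0.4681, 0.2364]
tool_rot: [0.998, -0.069, -0.0, -0.0]
ft_force: [0.9, -0.2, 0.4]
grip_width: 0.087
grip_force: 0.0
```

Emit:
{"op": "send_rows", "data": {
  "moves": [1,3.1,2.8,0,0,0,0,1,6.2,5.6,0,0,0,0,1,9.3,8.4,0,0,0,0,1,12.4,11.2,0,0,0,0,1,15.5,14,0,0,0,0]
}}

```text
time: 1.03
position: [0.4497, -0.3283, 0.2365]
tool_rot: [0.998, -0.067, -0.0, -0.0]
ft_force: [0.8, -0.1, -0.3]
grip_width: 0.0869
grip_force: 0.0
```

Emit:
{"op": "send_rows", "data": {
  "moves": [1,0.3,4,0,0,0,0,1,0.6,8,0,0,0,0,1,0.9,12,0,0,0,0,1,1.2,16,0,0,0,0,1,1.5,20,0,0,0,0]
}}

```text
time: 1.45
position: [0.4633, -0.128, 0.2365]
tool_rot: [0.998, -0.067, -0.0, -0.0]
ft_force: [1.1, -0.1, 0.3]
grip_width: 0.0869
grip_force: 0.0
```

Emit:
{"op": "send_rows", "data": {
  "moves": [1,0.3,4,0,0,0,0,1,0.6,8,0,0,0,0,1,0.9,12,0,0,0,0,1,1.2,16,0,0,0,0,1,1.5,20,0,0,0,0]
}}

```text
time: 1.87
position: [0.4783, 0.072, 0.2367]
tool_rot: [0.998, -0.067, 0.0, 0.0]
ft_force: [1.6, -0.2, -0.0]
grip_width: 0.0869
grip_force: 0.0
```

Emit:
{"op": "send_rows", "data": {
  "moves": [0.9,0.3,2,-2,0,0,0,0.9,0.5,4.2,-5,0,0,0,0.9,0.5,4.2,-9,0,0,0,0.9,0.5,4.2,-13,0,0,0,0.9,0.5,4.2,-15.5,0,0,0]
}}

```text
time: 2.28
position: [0.4819, 0.1128, 0.0787]
tool_rot: [0.998, -0.066, -0.002, 0.0]
ft_force: [-1.0, 0.4, -1.0]
grip_width: 0.0785
grip_force: 0.0
```

Emit:
{"op": "send_rows", "data": {
  "moves": [0.9,0,0,-0.5,0,0,0,0.9,0,0,-1.0,0,0,0,0.9,0,0,-1.3,0,0,0,0.9,0,0,-1.3,0,0,0]
}}

```text
time: 2.62
position: [0.4846, 0.1119, 0.0694]
tool_rot: [0.998, -0.067, 0.001, -0.0]
ft_force: [-0.0, -0.3, 0.3]
grip_width: 0.0783
grip_force: 0.0
```

Run:
```python
from h import *
for n in("top","scene"):
    c=grab(n)
    u=proj(c,[[.56,.1,.05]])[0].astype(int); k=55
    a=c["pixels"][max(0,u[1]-k):u[1]+k,u[0]-70:u[0]+70]; cv2.imwrite(f"{n}1.png",cv2.resize(a,(700,550) if 0 else None,fx=5,fy=5,interpolation=cv2.INTER_CUBIC))
a=cv2.imread("top1.png");b=cv2.imread("scene1.png"); cv2.imwrite("pics/s1.png",cv2.resize(np.vstack([a,b]),None,fx=.54,fy=.54))
o=monitor.get_obs();print(o["time"],o["position"],o["tool_rot"],o["ft_force"])
```

```text
2.7167 [0.48474572 0.11192967 0.0699788 ] [ 9.97738322e-01 -6.71987909e-02  1.59633644e-03 -1.20881943e-04] [-0.5457031  -0.21319912 -0.26168227]
```

View pics/s1.png

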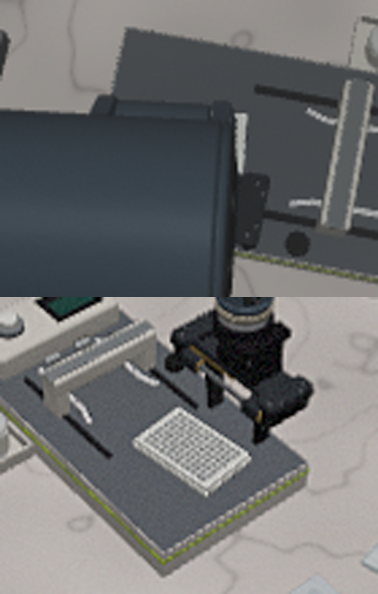

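Emit:
{"op": "send_rows", "data": {
  "moves": [0.9,0,0,-0.25,0,0,0,0.9,0.8,-0.11,-0.25,0,0,0,0.9,1.4,-0.19,-0.25,0,0,0,0.9,1.7,-0.23,-0.25,0,0,0,0.9,2.0,-0.27,-0.25,0,0,0]
}}

```text
time: 3.13
position: [0.5048, 0.1092, 0.0663]
tool_rot: [0.998, -0.067, 0.001, -0.0]
ft_force: [-0.4, 0.7, -0.2]
grip_width: 0.0784
grip_force: 0.3
```

Emit:
{"op": "send_rows", "data": {
  "moves": [0.9,0.3,-0.04,0,0,0,0,0.9,0.6,-0.08,0,0,0,0,0.9,0.9,-0.12,0,0,0,0,0.9,1.2,-0.16,0,0,0,0,0.9,1.4,-0.19,0,0,0,0]
}}

```text
time: 3.55
position: [0.518, 0.1074, 0.066]
tool_rot: [0.998, -0.067, 0.0, 0.0]
ft_force: [-1.0, -0.6, -1.5]
grip_width: 0.0782
grip_force: 0.2
```

```bash
cat >> fit.py <<'E'
def indisp(q):
    p=np.load("disp.npy"); d=np.array(q[:2])-p[:2]; c,s=np.cos(p[2]),np.sin(p[2])
    return np.round([1000*(c*d[0]+s*d[1]),1000*(-s*d[0]+c*d[1])],1)
def scenepic(name,n="scene",ctr=(.55,.06,.05),q=None):
    c=grab(n); u=proj(c,[ctr])[0].astype(int); x0,y0=u[0]-65,u[1]-50; S=6
    im=cv2.resize(c["pixels"][y0:y0+100,x0:x0+130],None,fx=S,fy=S,interpolation=cv2.INTER_CUBIC)
    p=np.load("disp.npy")
    rc=lambda x0,x1,y0,y1,z:np.array([[x0,y0,z],[x1,y0,z],[x1,y1,z],[x0,y1,z]])/1000
    for P,col in [(T(p,rc(-120,120,-200,260,50)),(0,0,255)),(T(p,rc(-44.8,44.8,-90.9,6,50)),(0,255,255))]+([] if q is None else [(T(q,rc(-40.75,40.75,-61.9,61.9,64.4)),(255,0,255))]):
        cv2.polylines(im,[((proj(c,P)-[x0,y0]+.5)*S-.5).round().astype(int)],True,col,1)
    cv2.imwrite(name,im); return c
E
python3 - <<'E'
from fit import *
c=grab("scene"); q,s=fitplate(c,[.568,.1,-.1]); print("plate",q,s,indisp(q),np.degrees(q[2]+.134))
o=monitor.get_obs();print(o["time"],o["position"],indisp(o["position"]),o["ft_force"])
scenepic("pics/s2.png",q=q)
E
```

```text
plate [ 0.57451694  0.10057935 -0.1198735 ] -53.923301696777344 [  1.5 154. ] 0.80938864220176
3.6 [0.51850044 0.10733931 0.06605032] [-54.9 153.2] [-0.03478134  0.19616492  0.15821809]
```

View pics/s2.png

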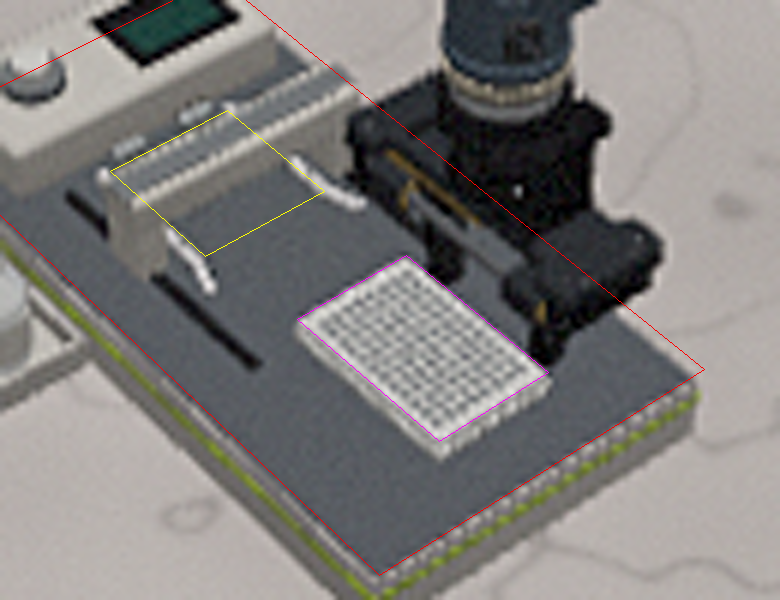

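Emit:
{"op": "send_rows", "data": {
  "moves": [0.9,-1.5,0.2,0,0,0,0,0.9,-3,0.4,0,0,0,0,0.6,-3,0.4,4,0,0,0,0.6,-3,0.4,8,0,0,0,0.6,-3,0.4,8,0,0,0.12]
}}

```text
time: 4.07
position: [0.4916, 0.1117, 0.1515]
tool_rot: [1.0, -0.006, 0.006, -0.0]
ft_force: [1.0, -0.3, 0.4]
grip_width: 0.0653
grip_force: 0.0
```

Emit:
{"op": "send_rows", "data": {
  "moves": [0.6,2,1.7,0,0,0,0.12,0.6,4,3.4,0,0,0,0.24,0.6,6,5.1,0,0,0,0.36,0.6,8,6.8,0,0,0,0.48,0.6,9.7,8.5,0,0,0,0.6]
}}

```text
time: 4.48
position: [0.586, 0.1972, 0.1463]
tool_rot: [0.957, 0.291, 0.001, 0.0]
ft_force: [0.0, 0.2, -0.7]
grip_width: 0.0523
grip_force: 0.0
```

Emit:
{"op": "send_rows", "data": {
  "moves": [0.6,0,0,0,0,0,0.12,0.6,0,0,0,0,0,0.24,0.6,0,0,0,0,0,0.36,0.6,0,0,0,0,0,0.48,0.6,0,0,0,0,0,0.6]
}}

```text
time: 4.9
position: [0.5844, 0.1965, 0.1458]
tool_rot: [0.828, 0.561, -0.0, 0.0]
ft_force: [-0.4, 0.4, 0.6]
grip_width: 0.0524
grip_force: 0.0
```

Emit:
{"op": "send_rows", "data": {
  "moves": [0.6,0,0,0,0,0,0.12,0.6,0,0,-2,0,0,0.25,0.6,0,0,-5,0,0,0.25,0.6,0,0,-7,0,0,0.25,0.6,0,0,-7,0,0,0.25]
}}

```text
time: 5.32
position: [0.5812, 0.1958, 0.0719]
tool_rot: [0.753, 0.658, -0.004, -0.002]
ft_force: [0.0, -0.0, 0.2]
grip_width: 0.0525
grip_force: 0.0
```

Run:
```python
from fit import *
o=monitor.get_obs();print(o["time"],o["position"],indisp(o["position"]),o["tool_rot"],o["ft_force"],o["q"])
c=grab("scene")
t,s1=fitplate(c,[.572,.1,-.13]); print("scene",t,s1,indisp(t),np.degrees(t[2]+.134))
c=grab("top"); 
a=c["pixels"][118:240,190:365]
b=grab("scene"); u=proj(b,[[.54,0.0,.05]])[0].astype(int); b=b["pixels"][u[1]-61:u[1]+61,u[0]-80:u[0]+80]; print("scene off",u-[80,61])
cv2.imwrite("pics/s3.png",np.vstack([cv2.resize(a[:, :160],None,fx=2.4,fy=2.4),cv2.resize(b,None,fx=2.4,fy=2.4)])) 
cv2.imwrite("pics/s3.png",cv2.resize(b,None,fx=4.9,fy=4.9,interpolation=cv2.INTER_CUBIC))
```

```text
5.3167 [0.58119818 0.19576933 0.0719204 ] [ -4.6 249.2] [ 0.75324269  0.65772792 -0.00374257 -0.0023289 ] [ 0.00152979 -0.02750326  0.22299456] [ 1.42982524e-01  7.32124733e-01  1.57763396e+00 -2.15203596e-04
  8.40648577e-01  2.78309262e-01]
scene [ 0.57509791  0.10245282 -0.12765125] -37.11114501953125 [  1.9 155.9] 0.3637567901577638
scene off [161 137]
```

View pics/s3.png

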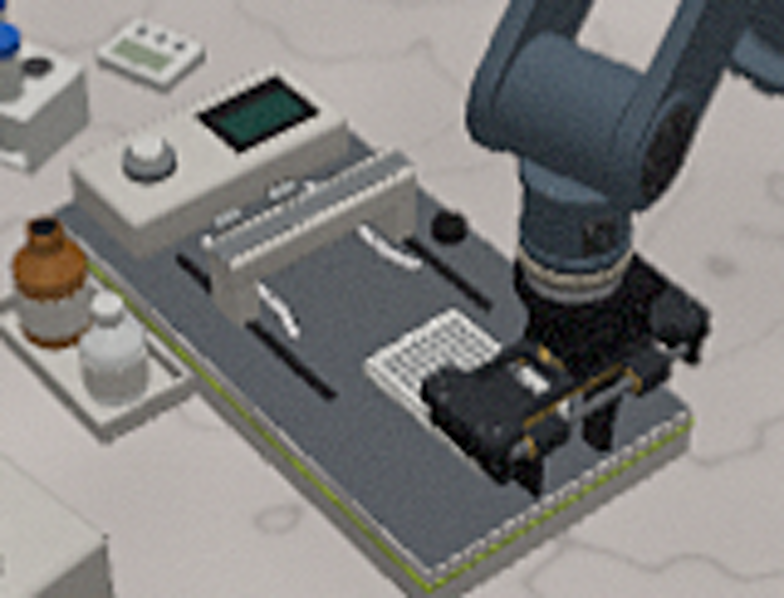

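Run:
```python
from fit import *
c=grab("scene")
px=np.array([[207,238],[228,264],[415,172],[393,150],[430,573],[692,412],[148,150],[345,125],[277,75],[75,170]],float)
uv=(px+.5)/4.9-.5+[161,137]
L=np.array([[85,-37,114],[85,-3,114],[-85,-3,114],[-85,-37,114],[120,260,50],[-120,260,50],[55,-151,112],[-100,-105,90],[-100,-197,90],[100,-197,90]])/1000
f=lambda p:(proj(c,T(p,L))-uv).ravel()
r=least_squares(f,np.load("disp.npy"),loss="soft_l1"); print("disp scene",r.x,r.fun.reshape(-1,2).round(1).tolist())
np.save("disp_s.npy",r.x)
f2=lambda p:(proj(c,T(p[:3],L+[0,0,p[3]]))-uv).ravel()
r2=least_squares(f2,np.r_[np.load("disp.npy"),0],loss="soft_l1"); print("with dz",r2.x,r2.fun.reshape(-1,2).round(1).tolist())
```

```text
disp scene [ 0.5617642  -0.04500914 -0.1339279 ] [[-1.1, 1.6], [0.4, 1.5], [0.8, -0.3], [-0.6, -0.6], [-0.1, 1.7], [0.9, -0.1], [-0.4, -0.1], [1.0, -1.3], [0.3, -2.9], [-2.2, -0.9]]
with dz [ 0.54179455 -0.06534887 -0.13079205 -0.02680665] [[-0.4, 1.7], [1.0, 1.5], [0.5, 0.1], [-0.9, -0.0], [-0.2, 0.1], [-0.6, -0.9], [0.4, 0.5], [0.9, -0.7], [0.4, -2.0], [-1.1, -0.3]]
```

Emit:
{"op": "send_rows", "data": {
  "moves": [0.6,0,0,-0.4,0,0,0,0.6,-0.13,-1.0,-0.5,0,0,0,0.6,-0.24,-1.8,-0.5,0,0,0,0.6,-0.31,-2.3,-0.5,0,0,0,0.6,-0.38,-2.8,-0.5,0,0,0]
}}

```text
time: 5.93
position: [0.5809, 0.1675, 0.0715]
tool_rot: [0.754, 0.657, 0.0, 0.0]
ft_force: [0.9, 1.9, -0.3]
grip_width: 0.0522
grip_force: 0.5
```

Emit:
{"op": "send_rows", "data": {
  "moves": [0.6,-0.08,-0.6,0,0,0,0,0.6,-0.16,-1.2,0,0,0,0,0.6,-0.24,-1.8,0,0,0,0,0.6,-0.32,-2.4,0,0,0,0,0.6,-0.4,-3.0,0,0,0,0]
}}

```text
time: 6.35
position: [0.577, 0.1381, 0.0713]
tool_rot: [0.753, 0.658, 0.0, 0.0]
ft_force: [1.0, 1.6, 2.2]
grip_width: 0.052
grip_force: 1.4
```

Emit:
{"op": "send_rows", "data": {
  "moves": [0.6,-0.08,-0.6,0,0,0,0,0.6,-0.13,-1.0,0,0,0,0,0.6,-0.16,-1.2,0,0,0,0]
}}

```text
time: 6.6
position: [0.5754, 0.1259, 0.0713]
tool_rot: [0.753, 0.658, 0.0, 0.0]
ft_force: [0.3, 1.8, 4.0]
grip_width: 0.052
grip_force: 1.9
```

Run:
```python
from fit import *
o=monitor.get_obs();print(o["time"],o["position"],indisp(o["position"]),o["tool_rot"],o["ft_force"])
c=grab("top"); d=grab("scene")
a=c["pixels"][140:215,230:335]; a=cv2.resize(a,None,fx=7,fy=7,interpolation=cv2.INTER_CUBIC)
cv2.imwrite("pics/s4.png",a)
```

```text
6.6 [0.57535717 0.12591782 0.0712762 ] [ -1.  179.2] [7.53426561e-01 6.57531999e-01 2.82660075e-04 8.34600399e-05] [0.34505796 1.79090653 4.01457069]
```

View pics/s4.png

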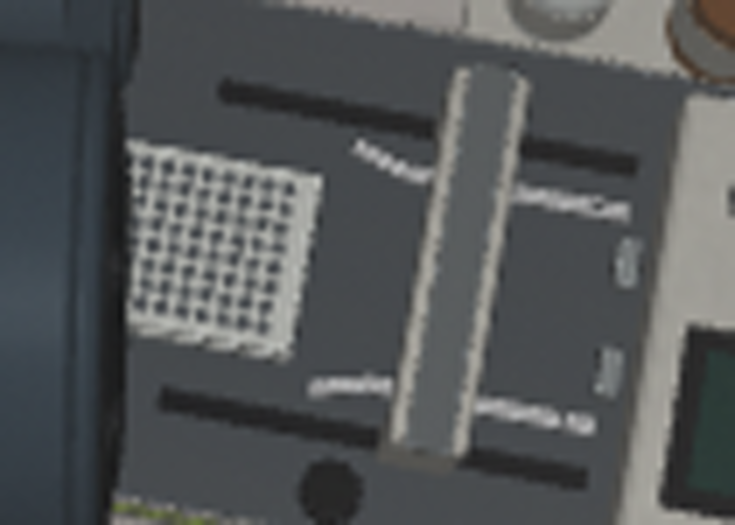

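Emit:
{"op": "send_rows", "data": {
  "moves": [0.6,0,0,0.2,0,0,0,0.6,0.13,1.0,0.2,0,0,0,0.6,0.2,1.5,0,0,0,0,0.6,0.2,1.5,-0.5,0,0,0,0.6,0.2,1.5,-0.5,0,0,0]
}}

```text
time: 7.12
position: [0.5762, 0.1422, 0.0648]
tool_rot: [0.753, 0.658, -0.001, -0.001]
ft_force: [-0.2, 0.4, -0.2]
grip_width: 0.052
grip_force: 0.0
```

Run:
```python
from fit import *
o=monitor.get_obs();print(o["time"],o["position"],indisp(o["position"]),o["ft_force"])
c=grab("top"); cl=cloud(c); d=grab("scene"); cs=cloud(d)
q,s=fitplate(d,[.567,.06,-.134]); print("scene",q,s,indisp(q))
# local heights: plate top in both clouds
for n,cc,C in(("top",c,cl),("scene",d,cs)):
    u=proj(cc,T([.567,.055,-.134],[[0,-.02,.064],[0,-.115,.05]])).astype(int); print(n,[np.median(C[v-3:v+4,w-3:w+4].reshape(-1,3),0).round(4).tolist() for w,v in u])
```

```text
7.1167 [0.57619038 0.14216353 0.06480644] [ -2.4 195.4] [-0.1706048   0.39065512 -0.16430842]
scene [ 0.57039448  0.05602758 -0.18756946] -28.705406188964844 [  3.4 109.3]
top [[0.5672, 0.038, 0.0632], [0.5478, -0.0537, 0.0521]]
scene [[0.5651, 0.0325, 0.0665], [0.5487, -0.0641, 0.0478]]
```

Emit:
{"op": "send_rows", "data": {
  "moves": [0.6,-0.09,-0.7,0.1,0,0,0,0.6,-0.19,-1.4,0.1,0,0,0,0.6,-0.27,-2.0,0.1,0,0,0,0.6,-0.35,-2.6,0.1,0,0,0,0.6,-0.43,-3.2,0.1,0,0,0]
}}

```text
time: 7.63
position: [0.5728, 0.1084, 0.0672]
tool_rot: [0.753, 0.658, 0.0, 0.0]
ft_force: [0.1, 0.7, -0.6]
grip_width: 0.0523
grip_force: 0.3
```

Emit:
{"op": "send_rows", "data": {
  "moves": [0.6,-0.08,-0.6,0,0,0,0,0.6,-0.16,-1.2,0,0,0,0,0.6,-0.24,-1.8,0,0,0,0,0.6,-0.32,-2.4,0,0,0,0,0.6,-0.4,-3.0,0,0,0,0]
}}

```text
time: 8.05
position: [0.5691, 0.0788, 0.0672]
tool_rot: [0.753, 0.658, 0.0, 0.0]
ft_force: [0.3, 1.4, 0.0]
grip_width: 0.052
grip_force: 0.6
```

Run:
```python
from fit import *
o=monitor.get_obs();print(o["time"],o["position"],indisp(o["position"]),o["tool_rot"],o["ft_force"])
c=grab("top"); d=grab("scene")
a=cv2.resize(c["pixels"][150:210,235:335],None,fx=5,fy=5,interpolation=cv2.INTER_CUBIC)
u=proj(d,[[.555,0.03,.05]])[0].astype(int); b=cv2.resize(d["pixels"][u[1]-30:u[1]+30,u[0]-50:u[0]+50],None,fx=5,fy=5,interpolation=cv2.INTER_CUBIC)
cv2.imwrite("pics/s5.png",np.vstack([a,b]))
```

```text
8.05 [0.56908932 0.07884589 0.06722735] [ -0.9 131.7] [7.53147525e-01 6.57851563e-01 2.50069273e-04 2.55629220e-04] [0.31038856 1.44318671 0.02286888]
```

View pics/s5.png

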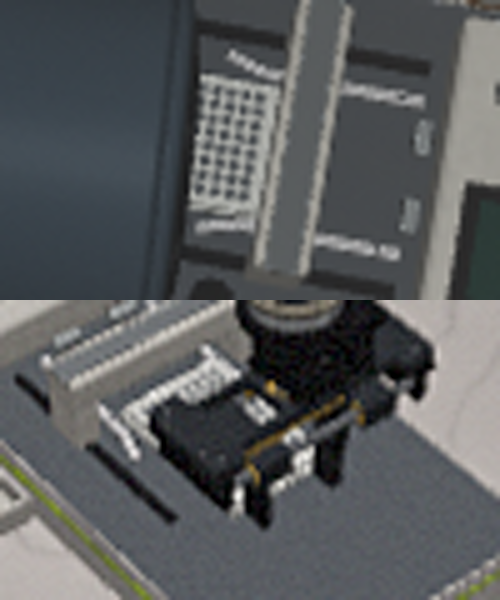

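Emit:
{"op": "send_rows", "data": {
  "moves": [0.6,-0.07,-0.5,0,0,0,0,0.6,-0.13,-1.0,0,0,0,0,0.6,-0.2,-1.5,0,0,0,0,0.6,-0.27,-2.0,0,0,0,0,0.6,-0.33,-2.5,0,0,0,0]
}}

```text
time: 8.57
position: [0.5655, 0.054, 0.067]
tool_rot: [0.753, 0.658, 0.0, 0.0]
ft_force: [0.9, 0.9, -0.1]
grip_width: 0.052
grip_force: 0.5
```

Emit:
{"op": "send_rows", "data": {
  "moves": [0.6,-0.07,-0.5,0,0,0,0,0.6,-0.13,-1.0,0,0,0,0,0.6,-0.2,-1.5,0,0,0,0,0.6,-0.27,-2.0,0,0,0,0,0.6,-0.33,-2.5,0,0,0,0]
}}

```text
time: 8.98
position: [0.5623, 0.0289, 0.067]
tool_rot: [0.753, 0.658, 0.0, 0.0]
ft_force: [1.1, 1.3, 0.3]
grip_width: 0.0518
grip_force: 0.6
```

Emit:
{"op": "send_rows", "data": {
  "moves": [0.6,-0.07,-0.5,0,0,0,0,0.6,-0.13,-1.0,0,0,0,0,0.6,-0.2,-1.5,0,0,0,0,0.6,-0.24,-1.8,0,0,0,0]
}}

```text
time: 9.32
position: [0.5598, 0.0108, 0.0671]
tool_rot: [0.753, 0.658, -0.0, 0.0]
ft_force: [1.4, 1.9, 1.1]
grip_width: 0.0521
grip_force: 0.6
```

Run:
```python
from fit import *
o=monitor.get_obs();print(o["time"],o["position"],indisp(o["position"]),o["tool_rot"],o["ft_force"])
c=grab("top"); d=grab("scene")
a=cv2.resize(c["pixels"][150:210,245:345],None,fx=5,fy=5,interpolation=cv2.INTER_CUBIC)
u=proj(d,[[.545,-0.01,.05]])[0].astype(int); b=cv2.resize(d["pixels"][u[1]-30:u[1]+30,u[0]-50:u[0]+50],None,fx=5,fy=5,interpolation=cv2.INTER_CUBIC)
cv2.imwrite("pics/s6.png",np.vstack([a,b]))
```

```text
9.3167 [0.55981378 0.01077539 0.0670674 ] [-1. 63.] [ 7.53322585e-01  6.57651185e-01 -2.14727647e-06  3.49282372e-05] [1.37944954 1.91744099 1.06924064]
```

View pics/s6.png

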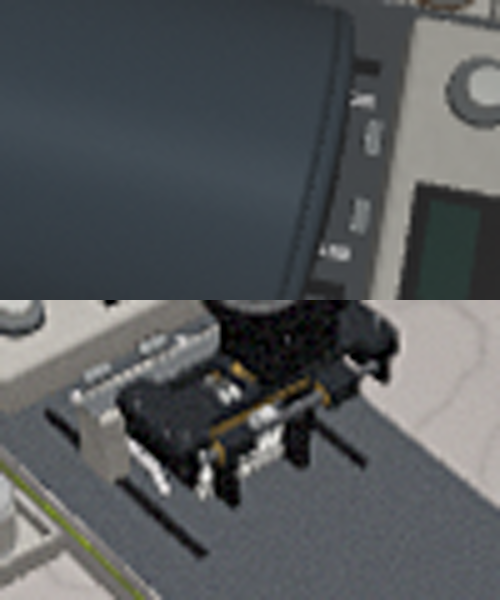

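Emit:
{"op": "send_rows", "data": {
  "moves": [0.6,-0.03,-0.25,0,0,0,0,0.6,-0.07,-0.5,0,0,0,0,0.6,-0.1,-0.75,0,0,0,0,0.6,-0.13,-1.0,0,0,0,0,0.6,-0.15,-1.1,0,0,0,0]
}}

```text
time: 9.83
position: [0.5582, 0.0001, 0.067]
tool_rot: [0.753, 0.658, -0.0, -0.0]
ft_force: [-0.6, 0.9, -0.2]
grip_width: 0.0524
grip_force: 0.3
```

Emit:
{"op": "send_rows", "data": {
  "moves": [0.6,-0.01,-0.1,0,0,0,0,0.6,-0.03,-0.2,0,0,0,0,0.6,-0.03,-0.2,0,0,0,0]
}}

```text
time: 10.08
position: [0.558, -0.0018, 0.067]
tool_rot: [0.753, 0.658, -0.0, 0.0]
ft_force: [0.1, -0.6, -1.0]
grip_width: 0.0522
grip_force: 0.0
```

Emit:
{"op": "send_rows", "data": {
  "moves": [0.6,-0.01,-0.1,0,0,0,0,0.6,-0.03,-0.2,0,0,0,0]
}}

```text
time: 10.25
position: [0.5578, -0.0035, 0.0671]
tool_rot: [0.753, 0.658, 0.0, 0.0]
ft_force: [0.3, 0.8, -0.6]
grip_width: 0.0526
grip_force: 0.5
```

Emit:
{"op": "send_rows", "data": {
  "moves": [0.6,-0.01,-0.1,0,0,0,0,0.6,-0.02,-0.15,0,0,0,0]
}}

```text
time: 10.42
position: [0.5578, -0.0038, 0.067]
tool_rot: [0.754, 0.657, 0.001, -0.001]
ft_force: [1.5, 7.3, -0.5]
grip_width: 0.0522
grip_force: 3.7
```

Emit:
{"op": "send_rows", "data": {
  "moves": [0.6,0.03,0.2,0,0,0,0,0.6,0.2,1.5,0,0,0,0,0.6,0.5,4,0,0,0,0,0.6,0.5,4,4,0,0,0,0.3,0.5,4,8,0,0,0]
}}

```text
time: 10.83
position: [0.56, 0.0369, 0.1444]
tool_rot: [0.752, 0.659, -0.003, -0.003]
ft_force: [1.7, -0.1, 1.4]
grip_width: 0.0504
grip_force: 0.0
```

Emit:
{"op": "send_rows", "data": {
  "moves": [0,0,2,3,0,0,0,0,0,6,5,0,0,0,0,0,10,5,0,0,0,0,0,13,5,0,0,0,0,0,13,5,0,0,0]
}}

```text
time: 11.25
position: [0.562, 0.1709, 0.1981]
tool_rot: [0.751, 0.66, 0.002, -0.0]
ft_force: [1.0, 0.3, 0.4]
grip_width: 0.0199
grip_force: 0.0
```

Run:
```python
from fit import *
o=monitor.get_obs();print(o["time"],o["position"],o["ft_force"])
c=grab("top"); d=grab("scene")
a=cv2.resize(c["pixels"][150:220,255:365],None,fx=6,fy=6,interpolation=cv2.INTER_CUBIC)[:300]
a=cv2.resize(c["pixels"][145:215,255:365],None,fx=5.5,fy=4.2*5.5/4.2,interpolation=cv2.INTER_CUBIC)
u=proj(d,[[.545,-0.04,.05]])[0].astype(int); b=cv2.resize(d["pixels"][u[1]-20:u[1]+19,u[0]-55:u[0]+55],None,fx=5.5,fy=5.5,interpolation=cv2.INTER_CUBIC)
cv2.imwrite("pics/s7.png",np.vstack([a,b])[:600]); print(a.shape,b.shape)
```

```text
11.25 [0.5620312  0.17092345 0.19807652] [0.98474186 0.2945019  0.43583366]
(385, 605, 3) (214, 605, 3)
```

View pics/s7.png

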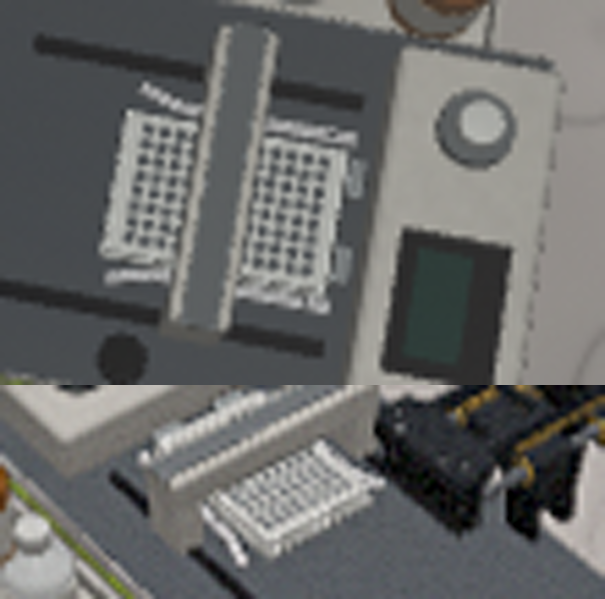

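Run:
```python
from fit import *
c=grab("top"); g=c["pixels"][155:180,330:356].mean(2)
v,u=np.nonzero(g>np.percentile(g,97)); print(onplane(c,[[342.6,166.8]],.112),T(np.load("disp.npy"),[[.055,-.151,.112]]))
C=cloud(c); print(np.median(C[165:169,341:345].reshape(-1,3),0))
d=grab("scene"); px=(np.array([[148,148]])+.5)/4.9-.5+[161,137]; print(onplane(d,px,.112)); o=monitor.get_obs(); print(o["position"])
```

```text
[[ 0.58776023 -0.20973214  0.112     ]] [[ 0.58674803 -0.20880266  0.112     ]]
[ 0.58848101 -0.20963469  0.11152992]
[[ 0.59407441 -0.20212826  0.112     ]]
[0.56220424 0.16453968 0.19673121]
```

Emit:
{"op": "send_rows", "data": {
  "moves": [0,0.2,-4,0,0,0,0,0,0.5,-8,0,0,0,0,0,0.8,-12,0,0,0,0,0,1.1,-16,0,0,0,0,0,1.3,-20,0,0,0,0]
}}

```text
time: 11.87
position: [0.5751, -0.0385, 0.1968]
tool_rot: [0.754, 0.657, -0.0, -0.0]
ft_force: [1.4, 0.1, -0.6]
grip_width: 0.0006
grip_force: 0.0
```

Emit:
{"op": "send_rows", "data": {
  "moves": [0,0.3,-4,0,0,0,0,0,0.6,-8,0,0,0,0,0,0.9,-12,0,0,0,0,0,1.2,-16,0,0,0,0,0,1.2,-18,0,0,0,0]
}}

```text
time: 12.28
position: [0.5872, -0.2222, 0.1968]
tool_rot: [0.755, 0.656, -0.001, 0.001]
ft_force: [0.9, 0.9, 0.7]
grip_width: 0.0006
grip_force: 0.0
```

Emit:
{"op": "send_rows", "data": {
  "moves": [0,0.1,0.6,-2,0,0,0,0,0.1,0.6,-4.5,0,0,0,0,0.1,0.6,-5.8,0,0,0,0,0.1,0.6,-6.2,0,0,0,0,0.1,0.6,-6.2,0,0,0]
}}

```text
time: 12.7
position: [0.587, -0.2099, 0.1334]
tool_rot: [0.754, 0.657, -0.001, -0.002]
ft_force: [-0.4, -0.3, 1.0]
grip_width: 0.0001
grip_force: 0.0
```

Emit:
{"op": "send_rows", "data": {
  "moves": [0,0,0,-0.2,0,0,0,0,0,0,-0.4,0,0,0,0,0,0,-0.6,0,0,0,0,0,0,-0.8,0,0,0,0,0,0,-1.0,0,0,0]
}}

```text
time: 13.12
position: [0.589, -0.2091, 0.1256]
tool_rot: [0.753, 0.658, 0.0, 0.001]
ft_force: [-0.6, 0.5, 1.4]
grip_width: 0.0002
grip_force: 0.9
```

Emit:
{"op": "send_rows", "data": {
  "moves": [0,0,0,-0.2,0,0,0,0,0,0,-0.4,0,0,0,0,0,0,-0.55,0,0,0,0,0,0,-0.65,0,0,0,0,0,0,-0.65,0,0,0]
}}

```text
time: 13.53
position: [0.589, -0.2092, 0.1203]
tool_rot: [0.753, 0.658, 0.0, 0.001]
ft_force: [-1.5, 0.1, 10.5]
grip_width: 0.0003
grip_force: 5.3
```

Emit:
{"op": "send_rows", "data": {
  "moves": [0,0,0,-0.05,0,0,0,0,0,0,-0.05,0,0,0,0,0,0,0.8,0,0,0,0,0,0,3,0,0,0,0,0,0,6,0,0,0]
}}

```text
time: 13.95
position: [0.5866, -0.208, 0.1765]
tool_rot: [0.753, 0.658, -0.001, -0.003]
ft_force: [1.2, 0.5, -0.2]
grip_width: 0.0004
grip_force: 0.0
```

Emit:
{"op": "send_rows", "data": {
  "moves": [0,0,0,3,0,0,0,0,-3,-3,6,0,0,0,0,-6,-6,8,0,0,0,0,-9,-9,8,0,0,0,0,-12,-12,8,0,0,0]
}}

```text
time: 14.37
position: [0.4794, -0.3192, 0.2601]
tool_rot: [0.753, 0.659, 0.0, 0.002]
ft_force: [-0.2, -0.6, -0.5]
grip_width: 0.0003
grip_force: 0.0
```

Emit:
{"op": "send_rows", "data": {
  "moves": [0,-2,-4,0,0,0,0,0,-2,-6,0,0,0,0,0,-2,-6,0,0,0,0,0,-2,-6,0,0,0,0]
}}

```text
time: 14.7
position: [0.4589, -0.3791, 0.2576]
tool_rot: [0.754, 0.657, 0.0, -0.0]
ft_force: [0.7, 1.1, 0.1]
grip_width: 0.0006
grip_force: 0.0
```

Run:
```python
from fit import *
o=monitor.get_obs();print(o["time"],o["position"],o["ft_force"])
c=grab("top"); C=cloud(c); print("key",np.median(C[165:169,341:345].reshape(-1,3),0))
a=cv2.resize(c["pixels"][115:245,190:365],None,fx=4.5,fy=4.5,interpolation=cv2.INTER_CUBIC); cv2.imwrite("pics/s8.png",a)
```

```text
14.7 [ 0.45889215 -0.37908105  0.25760707] [0.68630177 1.07433013 0.06353679]
key [ 0.38066968 -0.04076599  0.82808897]
```

View pics/s8.png

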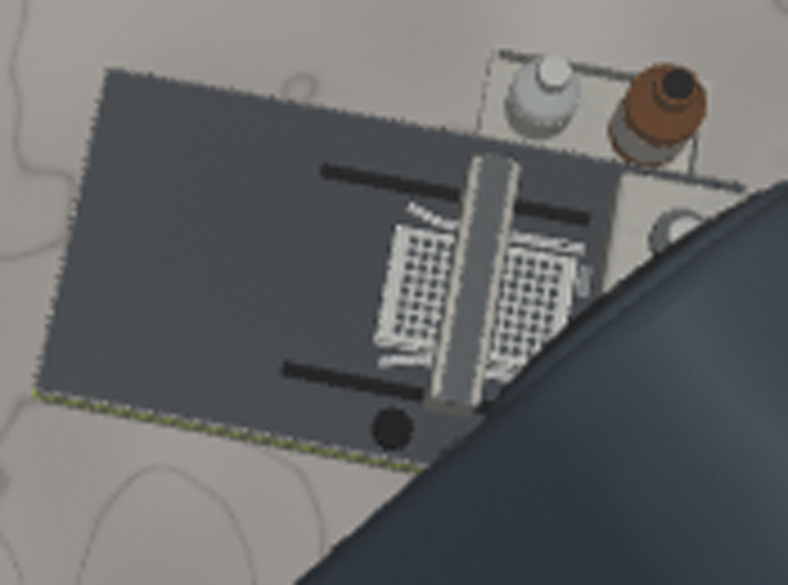

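The plate is home: its leading edge meets the pad at (583,280), and the cap at (392,430) and both bottles have not moved. The arm is clear, so I'm handing in.

```bash
python3 -c "
from rig import workorder
print(workorder.hand_in())"
```

```text
the job is handed in; nothing more can be done
None
```

The plate is home against the end stop, and the start key was then pressed fully (10.5 N at the bottom) and released; I handed the job in at about 15 s with the arm clear. On the first stretch of the push the fingertips rode slightly high, possibly resting on the plate's skirt ledge with up to 4 N, until I backed off and lowered them.

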